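# Knock the stuck gem jar out of its nest

### The arm

A 6-joint arm with a two-finger parallel gripper is mounted at the origin on the work surface. World frame = base frame: x ahead of the robot, y to its left, z up, the work surface at z = 0. Lengths are in m, angles in rad, forces in N, time in s.
With the tool pointing down it reaches from about 0.25 to 0.8 m from the base axis. Payload 3.9 kg.
Tool frame: the origin (TCP) lies between the finger pads; the fingertips stand ahead of it and the grasp point (between the pads) is the TCP (env.tip_reach is the z of the fingertips in the tool frame, in m); z points along the fingers, y is the line along which they close (so a half turn about z gives the same grasp; the last joint's range is limited). The gripper opens to 85 mm and grips with 20 to 120 N. Pads are 22 mm wide; open, the fingers measure 114 mm over their backs; the gripper's body (76 mm by 85 mm) begins 54 mm behind the grasp point. The pads swing forward as they close: fully open they stand 13 mm farther back than shut.
Start: joints at [1.178, 0.26, -0.138, 1.173, 0, 1.571], TCP at [0.201, 0.485, 0.25] pointing down, gripper open.
Joint ranges: [-2.78, 2.78], [-0.83, 1.72], [-1.28, 1.37], [-1.9, 2.12], [-1.57, 1.48], [-3.14, 3.14]. Speed limits (rad/s): [2.57, 2.57, 3.14, 3.14, 3.14, 3.14].

### API

Orientations are given as [roll, pitch, yaw] about the fixed x, y, z axes, in that order (R = Rz(yaw) Ry(pitch) Rx(roll)).
In Python, from workcell import observe, cams, env gives the robot as it stands. The module is installed in compiled form; this text tells all that it offers.
- The arm moves only by the tool play_rows, never from a script. Its argument "targets" is a list of rows, each an object of numbers: "grip": the gripper's target within -1 to 1 (fully open at 1, half-way at 0, shut at -1); "tx", "ty", "tz": the shift along the tool's x, y, z in mm; "spin": the turn about the tool's z in rad. In form: [{"grip": .., "tx": .., "ty": .., "tz": .., "spin": ..}, ...]. A call has 1 to 8 rows; each row is the pose to reach, as a shift and turn from the pose commanded when the call began, along the tool's axes at that moment; what a row does not reach only later rows make up. A row lasts 1/8 s, in which the tool goes at most 62.5 mm and 10.7 degrees, less where a joint would pass 70% of its speed; a pose out of reach is approached as far as the arm can. A call with a gripper value outside its range is refused whole. The fingers move at their own pace and stop on an object; "grip_force" is the grip in N (left out, the last holds). Time passes only in rows, so rows that repeat a pose let the fingers close. It gives the time, the measured TCP pose, the force, the opening and the grip force at its end, in the units of the state.
- observe(): the state, without advancing time (a new reading comes with each control period).
- cams.get_image(name): name is "side" or "top" or "wrist"; returns the picture (480x640x3 uint8, red, green, blue); there is no depth.
- cams.get_calibration(name): a dict with "fx", "fy", "cx", "cy" (pixels), "rvec" (rotation vector, rad) and "tvec" (3), from world to camera coordinates, as OpenCV has them; the wrist camera has in their place "hand_eye" (4x4, takes a point from camera to tool coordinates, whose origin is the TCP and whose axes are the flange's). Camera axes: x right, y down, z forward; pixel columns grow to the right and rows downward; lengths in m; the calibration is good to about 2 mm. A picture is of the moment at which its call begins: read the wrist's pose just before it. get_calibration takes no time and is no camera call.
- env.job_done(): hands the job in; it is judged then, once.
The state is a dict: "time": time; "joints": joint angles; "joint_vel": joint speeds; "joint_efforts": joint torques, N m; "ee_pos": TCP position; "ee_rot": TCP orientation; "contact_force": force on the tool from outside, world axes, zero at the start; "wrist_torque": the same for the moment, N m; "width": finger opening in m; "gripper_force": force on a finger pad.
Only numpy, scipy, OpenCV 4.12 (cv2) and the standard library are available. Lean on these libraries where they do the work, as an engineer would, in place of code of your own. Each camera call takes 0.05 s, during which the arm holds its last target. There are 200 camera calls.

### The job

The round gem jar is stuck flush in its aluminium nest. Lift the bar handle of that nest right up so that its knockout rod pushes the jar up out of the pocket (the handle stays up by itself), then take the jar and set it down upright in the empty white tray, lowering it to the tray's floor before letting go. Leave the square gem box where it is in the other nest.

Things in the scene. Friction and masses are not known exactly. Their poses are not given: they have to be found in the camera images.
- jar_center (a point): Centre (half-way up) of the loose round white gem jar, 44 mm across, 30 mm tall, 70 g, z axis up. It starts in the round pocket (47 mm wide, 32 mm deep, centred) of a fixed aluminium block, 90 x 90 mm, 86 mm high; jar centre 69 mm above the counter, top 2 mm below the block's top, so it cannot be gripped. With the rod fully up it stands 26 mm higher: its top 24 mm clear the block.
- round_grip (a point): Centre of the round nest's handle: dark steel bar 60 mm long (y axis), 14 wide, 16 tall, on a 10 x 14 mm post; 105 mm above the counter when down, 98 mm from the pocket's centre, on the nest's side roughly facing the robot. x points level to the pocket's centre. Slides straight up only, 26 mm, with the rod; starts down; needs about 9 N; stays where left.
- tray: White plastic tray, fixed, 138 x 138 mm outside and 22 mm high, walls and floor 4 mm thick, empty. Origin at the centre of its underside, on the counter; x and y along its sides, z up.
- gembox_center (a point): Centre of the square white gem box, 40 x 40 x 30 mm, that sits in the square pocket of a second nest with the same kind of block, rod and handle (its handle likewise 98 mm from the pocket's centre, roughly towards the robot). To be left where it is.
There are look-alikes about, which are no part of the job. What is shaped like the part that bears round_grip but purple is not meant.

How it is judged:
By the outcome, as a careful person would: the job done as asked, in the order asked, and still so for the second after the job is handed in, with the robot touching nothing.
It also fails if it takes over 51 s, if anything falls off the work surface, if the arm or the gripper's body presses on something with over 40 N, if the wrist force passes 120 N, or if a joint passes its speed limit or range.

## Working session

There is one attempt and no reset: what is moved stays moved. The work goes in short steps, Python scripts to look and compute and a tool call to move; the robot and the scene stay as the last step left them, time stands still between calls to the robot, and variables do not carry over. Pictures are saved under pics/ and viewed, at most 10 in all, crops included, and the job is handed in when it is done.

Besides the shell and the picture viewer there is one more tool, called after "Request:" as name(argument=value, ...), one argument or row to a line, values as JSON. play_rows: Moves the arm, as the interface text tells. Its arguments: {"type":"object","properties":{"targets":{"type":"array"},"grip_force":{"type":"number"}},"required":["targets"]}

```bash
mkdir -p pics; python3 - <<'E'
from workcell import observe,cams,env
import cv2,numpy as np
for n in("side","top"):
    im=cams.get_image(n); cv2.imwrite(f"pics/{n}0.png",im[:,:,::-1]); print(n,cams.get_calibration(n))
print(cams.get_calibration("wrist"),env.tip_reach); print(observe())
E
```

```text
side {'fx': 576.315150419486, 'fy': 576.315150419486, 'cx': 318.4115137333727, 'cy': 230.09847629316712, 'rvec': array([ 2.01678085, -0.53348864,  0.28447025]), 'tvec': array([-0.3796163 ,  0.19309218,  0.8131344 ])}
top {'fx': 549.6000877588272, 'fy': 549.6000877588272, 'cx': 324.3103187483726, 'cy': 239.97291753036845, 'rvec': array([ 2.11337652, -2.14125105,  0.17131267]), 'tvec': array([0.01771535, 0.44800106, 1.07643004])}
{'fx': 398.8306049495715, 'fy': 398.8306049495715, 'cx': 322.0931825437383, 'cy': 236.02146349431476, 'hand_eye': array([[-1.06649775e-03, -9.59875963e-01, -2.80422892e-01,
         7.07543949e-02],
       [ 9.99999423e-01, -1.06068044e-03, -1.72509028e-04,
         8.34308072e-05],
       [-1.31851807e-04, -2.80422914e-01,  9.59876540e-01,
        -1.23105979e-01],
       [ 0.00000000e+00,  0.00000000e+00,  0.00000000e+00,
         1.00000000e+00]])} 0.019
{'time': 0.1, 'joints': array([ 1.17798619e+00,  2.60632589e-01, -1.39276241e-01,  1.17273220e+00,
       -1.53931908e-05,  1.57082933e+00]), 'joint_vel': array([ 0.00166679, -0.00266637,  0.00248461,  0.00096754,  0.00019814,
       -0.00065642]), 'joint_efforts': array([ 1.98702422e-03, -4.06509769e+01,  2.54527527e+01,  1.01417553e-02,
        2.31994627e-04,  2.44128694e-05]), 'ee_pos': array([0.20073332, 0.4844488 , 0.24952697]), 'ee_rot': array([-3.13974795e+00,  1.54540430e-05,  2.74874954e+00]), 'contact_force': array([-1.06010339,  0.39567105, -0.0334479 ]), 'wrist_torque': array([0.0175145 , 0.00690037, 0.01794698]), 'gripper_force': 0.0, 'width': 0.08527030447348762}
```

View pics/top0.png

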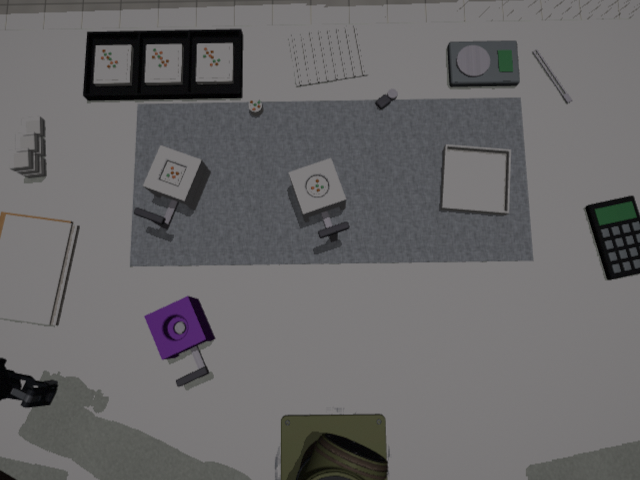

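View pics/side0.png

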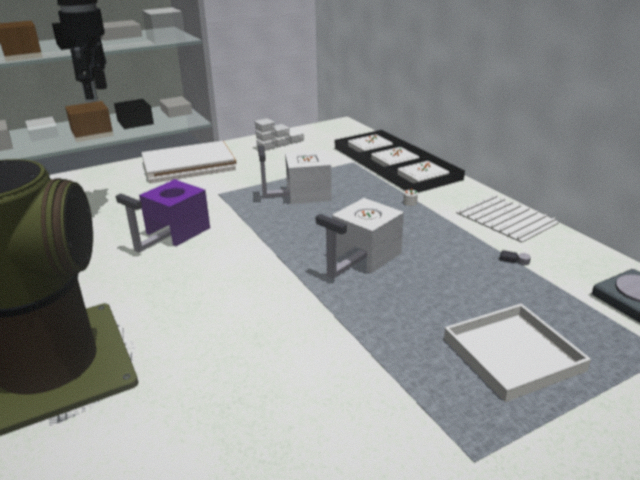

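The top view shows the round jar's nest at about (317,185) with its handle at (334,230). The square nest is at (172,173), the tray at (476,180), and the purple look-alike at (180,327). The side view shows the round nest at (369,213), its handle bar at (331,223) and the tray at (515,348).

```bash
cat > h.py <<'E'
import cv2,numpy as np
from workcell import cams
def cal(n):
    c=cams.get_calibration(n);K=np.array([[c['fx'],0,c['cx']],[0,c['fy'],c['cy']],[0,0,1.]])
    return K,cv2.Rodrigues(c['rvec'])[0],c['tvec']
def plane(n,uv,z):
    K,R,t=cal(n);uv=np.atleast_2d(uv);C=-R.T@t
    d=np.c_[uv,np.ones(len(uv))]@np.linalg.inv(K).T@R
    return C+d*((z-C[2])/d[:,2])[:,None]
E
python3 - <<'E'
from h import *
im=cv2.imread('pics/top0.png');g=cv2.cvtColor(im,cv2.COLOR_BGR2GRAY)
def blobs(mask,box,name,z,amin):
    x0,y0,x1,y1=box;m=np.zeros_like(g);m[y0:y1,x0:x1]=mask[y0:y1,x0:x1]
    for c in cv2.findContours(m,cv2.RETR_EXTERNAL,cv2.CHAIN_APPROX_NONE)[0]:
        if cv2.contourArea(c)<amin: continue
        r=cv2.minAreaRect(cv2.convexHull(c));b=cv2.boxPoints(r);P=plane('top',b,z)
        e=np.diff(np.r_[P,P[:1]],axis=0)[:,:2]
        print(name,np.round(r[0],1),'ctr',P.mean(0).round(4),'sides',np.linalg.norm(e,axis=1).round(4),'yaw',np.degrees(np.arctan2(e[:,1],e[:,0])).round(1))
print(g[205,305],g[175,300],g[190,300],g[200,270],g[231,330],g[240,335],g[180,476],g[147,476])
bright=((g>150)*255).astype(np.uint8); dark=((g<70)*255).astype(np.uint8)
blobs(bright,(280,150,355,225),'round',.086,300)
blobs(bright,(140,140,210,215),'square',.086,300)
blobs(bright,(430,135,520,225),'tray',.022,300)
blobs(dark,(310,215,360,245),'bar',.113,60)
out=np.hstack([cv2.resize(im[140:250,270:370],None,fx=5,fy=5,interpolation=cv2.INTER_CUBIC)])
s=cv2.imread('pics/side0.png')[180:290,300:420]
out2=cv2.resize(s,None,fx=5,fy=5,interpolation=cv2.INTER_CUBIC)[:, :]
o=np.hstack([out,out2]);o=cv2.resize(o,(800,int(o.shape[0]*800/o.shape[1])))
cv2.imwrite('pics/crop1.png',o);print(o.shape, 800/1100*5)
E
```

```text
123 123 122 88 52 34 122 117
bar [335.  234.9] ctr [ 0.4449 -0.0093  0.113 ] sides [0.0608 0.0404 0.0605 0.0403] yaw [ -73.2 -164.1  106.8   16.5]
bar [324.  219.5] ctr [0.4749 0.0113 0.113 ] sides [0.0534 0.0175 0.0532 0.0175] yaw [-90.8 179.1  89.2  -0.4]
(400, 800, 3) 3.6363636363636367
```

View pics/crop1.png

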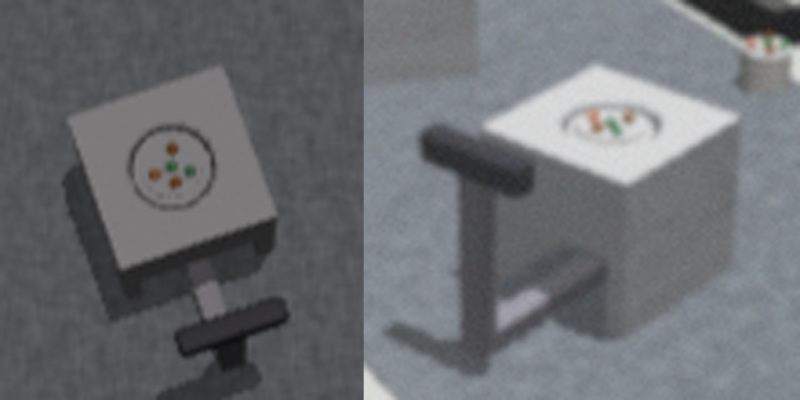

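The crop shows the block's top corners at about (68,119), (222,66), (276,214), (122,269), the ring centre at (172,167), and the bar from (177,345) to (288,307), with its post and shadow just below it. I'll redo the masks with better thresholds.

```bash
python3 - <<'E'
from h import *
im=cv2.imread('pics/top0.png');g=cv2.GaussianBlur(cv2.cvtColor(im,cv2.COLOR_BGR2GRAY),(3,3),0)
def rect(mask,box,name,z,amin):
    x0,y0,x1,y1=box;m=np.zeros_like(g);m[y0:y1,x0:x1]=mask[y0:y1,x0:x1]*255
    c=max(cv2.findContours(m,cv2.RETR_EXTERNAL,cv2.CHAIN_APPROX_NONE)[0],key=cv2.contourArea)
    r=cv2.minAreaRect(c);b=cv2.boxPoints(r);P=plane('top',b,z);e=np.diff(np.r_[P,P[:1]],axis=0)[:,:2]
    print(name,np.round(r[0],1),'ctr',P.mean(0).round(4),'sides',np.linalg.norm(e,axis=1).round(4),'yaw',np.degrees(np.arctan2(e[:,1],e[:,0])).round(1))
rect(g>106,(280,150,355,225),'round',.086,300)
rect(g>106,(435,138,520,225),'tray',.022,300)
f=lambda p:np.array(p)/3.636+[270,140]-.3
print('corners',plane('top',f([(68,119),(222,66),(276,214),(122,269)]),.086).mean(0).round(4))
print('jar ring',plane('top',f([(172,167)]),.086).round(4))
B=plane('top',f([(176,333),(283,298),(289,316),(182,356)]),.113);print('bar',B.mean(0).round(4),B.round(4).tolist())
fs=lambda p:(np.array(p)-[364,0])/3.636*1.0+[300,180]-.3
S=plane('side',fs([(485,124),(597,65),(739,118),(627,185)]),.086);print('side block',S.mean(0).round(4))
print('side ring',plane('side',fs([(611,124)]),.085).round(4))
S=plane('side',fs([(422,140),(437,123),(533,165),(518,172)]),.113);print('side bar top',S.mean(0).round(4))
sg=cv2.imread('pics/side0.png')
print('side tray',plane('side',[(444,333),(520,306),(588,357),(505,395)],.022).round(4).tolist())
E
```

```text
round [316.9 185. ] ctr [0.5507 0.0248 0.086 ] sides [0.0896 0.0899 0.0884 0.0895] yaw [ -70.3 -161.8  109.4   19. ]
tray [474.2 180.6] ctr [ 0.5733 -0.3031  0.022 ] sides [0.1244 0.1304 0.1241 0.1281] yaw [ -7.2 -95.7 171.7  84.4]
corners [0.5494 0.0245 0.086 ]
jar ring [[0.5491 0.0245 0.086 ]]
bar [ 0.4557 -0.0068  0.113 ] [[0.4522, 0.0227, 0.113], [0.47, -0.0334, 0.113], [0.4604, -0.0364, 0.113], [0.44, 0.0197, 0.113]]
side block [0.5494 0.0253 0.086 ]
side ring [[0.5487 0.0247 0.085 ]]
side bar top [ 0.4536 -0.0104  0.113 ]
side tray [[0.5059, -0.2422, 0.022], [0.6463, -0.2503, 0.022], [0.6387, -0.3789, 0.022], [0.4928, -0.3746, 0.022]]
```

```bash
cat >> h.py <<'E'
from workcell import observe
from scipy.spatial.transform import Rotation as Ro
def delta(p,yawdeg):
    s=observe();R=Ro.from_euler('xyz',s['ee_rot']);d=R.inv().apply(np.array(p)-s['ee_pos'])*1000
    w=(np.degrees(s['ee_rot'][2])-yawdeg+180)%360-180
    print('d',d.round(1),'spin',np.radians(w).round(3),'t',s['time'],'p',s['ee_pos'].round(4),'F',s['contact_force'].round(1),'w',s['width'].round(4))
E
python3 - <<'E'
from h import *
delta([.4567,-.0067,.19],108.7)
T=plane('top',[(443.5,145),(511,148),(508.5,214),(441,210)],.022);print(T.round(4).tolist(),T.mean(0))
E
```

```text
Traceback (most recent call last):
  File "h.py", line 15, in delta
    print('d',d.round(1),'spin',np.radians(w).round(3),'t',s['time'],'p',s['ee_pos'].round(4),'F',s['contact_force'].round(1),'w',s['width'].round(4))
                                                                                                                                  ^^^^^^^^^^^^^^^^
AttributeError: 'float' object has no attribute 'round'
```

```bash
sed -i "s/s\['width'\].round(4)/s['width']/" h.py
python3 - <<'E'
from h import *
delta([.4567,-.0067,.19],108.7)
T=plane('top',[(443.5,145),(511,148),(508.5,214),(441,210)],.022);print(T.round(4).tolist(),T.mean(0))
E
```

```text
d [-424.5 -355.6   60.2] spin 0.852 t 0.1 p [0.2007 0.4844 0.2495] F [-1.1  0.4 -0. ] w 0.08527030447348762
[[0.6515, -0.2428, 0.022], [0.6426, -0.3846, 0.022], [0.5002, -0.3695, 0.022], [0.5107, -0.2307, 0.022]] [ 0.57623191 -0.30691034  0.022     ]
```

Request:
play_rows(
  targets=[
    {"grip": 0.0, "tx": -424, "ty": -356, "tz": 60, "spin": 0.852},
    {"grip": 0.0, "tx": -424, "ty": -356, "tz": 60, "spin": 0.852},
    {"grip": 0.0, "tx": -424, "ty": -356, "tz": 60, "spin": 0.852},
    {"grip": 0.0, "tx": -424, "ty": -356, "tz": 60, "spin": 0.852},
    {"grip": 0.0, "tx": -424, "ty": -356, "tz": 60, "spin": 0.852},
    {"grip": 0.0, "tx": -424, "ty": -356, "tz": 60, "spin": 0.852},
    {"grip": 0.0, "tx": -424, "ty": -356, "tz": 60, "spin": 0.852},
    {"grip": 0.0, "tx": -424, "ty": -356, "tz": 60, "spin": 0.852},
  ],
)

```text
time: 1.1
ee_pos: [0.4308, 0.0421, 0.1961]
ee_rot: [3.141, -0.0, 1.897]
contact_force: [1.5, 0.9, -0.4]
width: 0.0428
gripper_force: 0.0
```

```bash
python3 -c "
from h import *
delta([.4567,-.0067,.19],108.7)"
```

```text
d [-54.5   9.    6.1] spin -0.0 t 1.1 p [0.4308 0.0421 0.1961] F [ 1.5  0.9 -0.4] w 0.042770551018897304
```

Request:
play_rows(
  targets=[
    {"grip": 0.0, "tx": -54, "ty": 9, "tz": 6, "spin": 0},
    {"grip": 0.0, "tx": -54, "ty": 9, "tz": 6, "spin": 0},
    {"grip": 0.0, "tx": -54, "ty": 9, "tz": 6, "spin": 0},
    {"grip": 0.0, "tx": -54, "ty": 9, "tz": 6, "spin": 0},
  ],
)

```text
time: 1.6
ee_pos: [0.4554, -0.0032, 0.1904]
ee_rot: [-3.141, -0.001, 1.899]
contact_force: [-0.2, 0.2, -0.0]
width: 0.0428
gripper_force: 0.0
```

```bash
python3 -c "
from h import *
delta([.4567,-.0067,.107],108.7)
cv2.imwrite('pics/w1.png',cams.get_image('wrist')[:,:,::-1])"
```

```text
d [-3.8  0.2 83.4] spin 0.001 t 1.6 p [ 0.4554 -0.0032  0.1904] F [-0.2  0.2 -0. ] w 0.04281955771690476
```

View pics/w1.png

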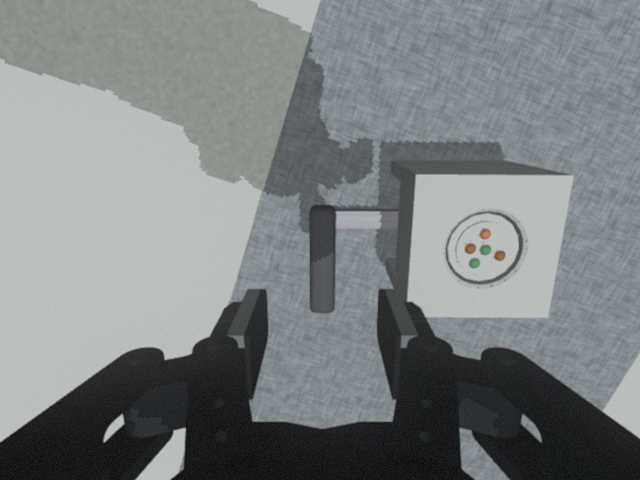

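The wrist view shows the bar centred between the open fingers at (322,258), parallel to the pads, with the jar ring at (485,247). I'll descend and grip.

Request:
play_rows(
  targets=[
    {"grip": 0.0, "tx": -2, "ty": 0, "tz": 40, "spin": 0},
    {"grip": 0.0, "tx": -2, "ty": 0, "tz": 83, "spin": 0},
    {"grip": 0.0, "tx": -2, "ty": 0, "tz": 83, "spin": 0},
    {"grip": -1, "tx": -2, "ty": 0, "tz": 83, "spin": 0},
    {"grip": -1, "tx": -2, "ty": 0, "tz": 83, "spin": 0},
    {"grip": -1, "tx": -2, "ty": 0, "tz": 83, "spin": 0},
    {"grip": -1, "tx": -2, "ty": 0, "tz": 83, "spin": 0},
    {"grip": -1, "tx": -2, "ty": 0, "tz": 83, "spin": 0},
  ],
  grip_force=60,
)

```text
time: 2.65
ee_pos: [0.4563, -0.0063, 0.1092]
ee_rot: [3.142, 0.001, 1.897]
contact_force: [-3.9, -0.2, 5.5]
width: 0.0128
gripper_force: 59.2
```

Request:
play_rows(
  targets=[
    {"grip": -1, "tx": 0, "ty": 0, "tz": -5, "spin": 0},
    {"grip": -1, "tx": 0, "ty": 0, "tz": -10, "spin": 0},
    {"grip": -1, "tx": 0, "ty": 0, "tz": -15, "spin": 0},
    {"grip": -1, "tx": 0, "ty": 0, "tz": -20, "spin": 0},
    {"grip": -1, "tx": 0, "ty": 0, "tz": -24, "spin": 0},
    {"grip": -1, "tx": 0, "ty": 0, "tz": -27, "spin": 0},
    {"grip": -1, "tx": 0, "ty": 0, "tz": -28, "spin": 0},
    {"grip": -1, "tx": 0, "ty": 0, "tz": -28, "spin": 0},
  ],
)

```text
time: 3.65
ee_pos: [0.4564, -0.0063, 0.1353]
ee_rot: [-3.141, 0.0, 1.897]
contact_force: [-2.9, -0.9, -8.4]
width: 0.0127
gripper_force: 59.6
```

Request:
play_rows(
  targets=[
    {"grip": -1, "tx": 0, "ty": 0, "tz": -2, "spin": 0},
    {"grip": -1, "tx": 0, "ty": 0, "tz": -2, "spin": 0},
    {"grip": -1, "tx": 0, "ty": 0, "tz": -3, "spin": 0},
    {"grip": -1, "tx": 0, "ty": 0, "tz": -3, "spin": 0},
  ],
)

```text
time: 4.15
ee_pos: [0.4564, -0.0062, 0.1356]
ee_rot: [-3.139, -0.001, 1.897]
contact_force: [5.2, -1.9, -32.3]
width: 0.0129
gripper_force: 59.2
```

At the upper stop. I'll relax the pull, release and rise.

Request:
play_rows(
  targets=[
    {"grip": -1, "tx": 0, "ty": 0, "tz": 2, "spin": 0},
    {"grip": 0, "tx": 0, "ty": 0, "tz": 2, "spin": 0},
    {"grip": 0, "tx": 0, "ty": 0, "tz": 2, "spin": 0},
    {"grip": 0, "tx": 0, "ty": 0, "tz": 2, "spin": 0},
    {"grip": 0, "tx": 0, "ty": 0, "tz": -50, "spin": 0},
    {"grip": 0.6, "tx": 0, "ty": 0, "tz": -80, "spin": 0},
    {"grip": 0.6, "tx": 0, "ty": 0, "tz": -80, "spin": 0},
  ],
)

```text
time: 5.03
ee_pos: [0.4593, -0.0061, 0.2217]
ee_rot: [3.134, 0.002, 1.897]
contact_force: [-0.0, -0.1, -0.3]
width: 0.0686
gripper_force: 0.0
```

```bash
python3 -c "
from h import *
delta([.5492,.0247,.2],108.7)
cv2.imwrite('pics/w2.png',cams.get_image('wrist')[:,:,::-1])
cv2.imwrite('pics/s2.png',cams.get_image('side')[150:300,260:460,::-1].repeat(3,0).repeat(3,1))"
```

```text
d [ 0.4 94.8 22.4] spin -0.0 t 5.025 p [ 0.4593 -0.0061  0.2217] F [-0.  -0.1 -0.3] w 0.06857026928821951
```

View pics/s2.png

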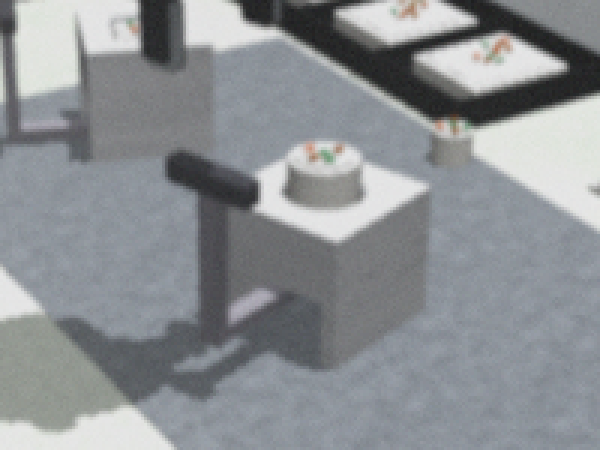

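The side view shows the jar, about (326,175) in the crop, standing proud of the block, with the handle staying up. Next I'll go over the jar.

Request:
play_rows(
  targets=[
    {"grip": 0.7, "tx": 0, "ty": 50, "tz": 0, "spin": 0},
    {"grip": 0.7, "tx": 0, "ty": 97, "tz": 22, "spin": 0},
    {"grip": 0.7, "tx": 0, "ty": 97, "tz": 22, "spin": 0},
    {"grip": 0.7, "tx": 0, "ty": 97, "tz": 22, "spin": 0},
  ],
)

```text
time: 5.62
ee_pos: [0.5471, 0.0248, 0.1949]
ee_rot: [-3.138, -0.001, 1.897]
contact_force: [-0.5, -0.3, 0.3]
width: 0.0726
gripper_force: 0.0
```

```bash
python3 - <<'E'
from h import *
s=observe()
delta([.5492,.0247,.108],108.7)
im=cams.get_image('wrist')[:,:,::-1];cv2.imwrite('pics/w3.png',im)
E
```

```text
d [-0.9  2.3 86.9] spin -0.0 t 5.625 p [0.5471 0.0248 0.1949] F [-0.5 -0.3  0.3] w 0.07262032683248913
```

View pics/w3.png

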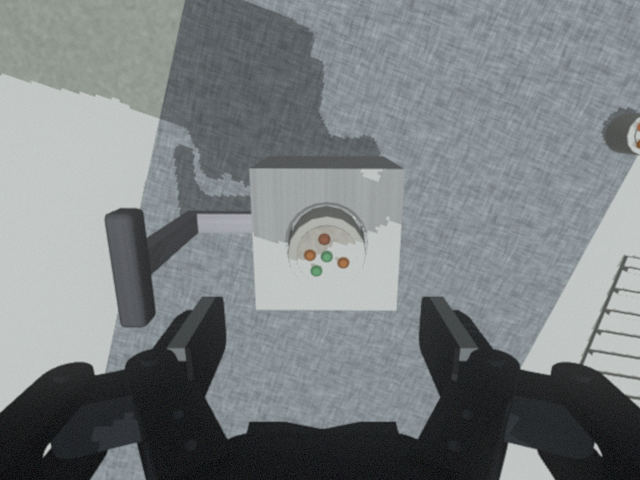

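The jar top is at about (328,256), some 3 mm along +ty from the TCP, which agrees with the earlier measurement.

Request:
play_rows(
  targets=[
    {"grip": 0.7, "tx": -1, "ty": 2.5, "tz": 40, "spin": 0},
    {"grip": 0.7, "tx": -1, "ty": 2.5, "tz": 75, "spin": 0},
    {"grip": 0.7, "tx": -1, "ty": 2.5, "tz": 86, "spin": 0},
    {"grip": 0.7, "tx": -1, "ty": 2.5, "tz": 86, "spin": 0},
    {"grip": -1, "tx": -1, "ty": 2.5, "tz": 86, "spin": 0},
    {"grip": -1, "tx": -1, "ty": 2.5, "tz": 86, "spin": 0},
    {"grip": -1, "tx": -1, "ty": 2.5, "tz": 86, "spin": 0},
    {"grip": -1, "tx": -1, "ty": 2.5, "tz": 86, "spin": 0},
  ],
  grip_force=35,
)

```text
time: 6.68
ee_pos: [0.551, 0.0244, 0.1109]
ee_rot: [-3.141, 0.001, 1.897]
contact_force: [-4.7, -1.8, 3.3]
width: 0.042
gripper_force: 36.3
```

Request:
play_rows(
  targets=[
    {"grip": -1, "tx": 0, "ty": 0, "tz": -5, "spin": 0},
    {"grip": -1, "tx": 0, "ty": 0, "tz": -15, "spin": 0},
    {"grip": -1, "tx": 0, "ty": 0, "tz": -35, "spin": 0},
    {"grip": -1, "tx": 0, "ty": 0, "tz": -60, "spin": 0},
    {"grip": -1, "tx": 0, "ty": 0, "tz": -80, "spin": 0},
    {"grip": -1, "tx": 0, "ty": 0, "tz": -80, "spin": 0},
  ],
)

```text
time: 7.42
ee_pos: [0.5538, 0.0252, 0.1928]
ee_rot: [3.135, 0.001, 1.897]
contact_force: [0.0, 0.3, -1.0]
width: 0.0426
gripper_force: 36.0
```

```bash
python3 -c "
from h import *
delta([.575,-.308,.12],108.7)
delta([.575,-.308,.12],95)
cv2.imwrite('pics/s4.png',cams.get_image('side')[:,:,::-1])"
```

```text
d [-322.3  -87.1   72.6] spin -0.0 t 7.425 p [0.5538 0.0252 0.1928] F [ 0.   0.3 -1. ] w 0.04260988914457933
d [-322.3  -87.1   72.6] spin 0.239 t 7.425 p [0.5538 0.0252 0.1928] F [ 0.   0.3 -1. ] w 0.04260988914457933
```

View pics/s4.png

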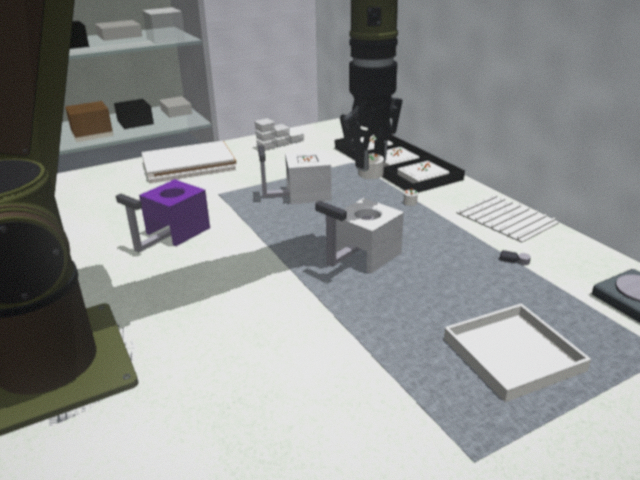

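The side view shows the jar held at (372,166), clear of the block, with the handle still up. Now I'll carry it to the tray.

Request:
play_rows(
  targets=[
    {"grip": -1, "tx": -40, "ty": -11, "tz": 0, "spin": 0},
    {"grip": -1, "tx": -85, "ty": -23, "tz": 0, "spin": 0},
    {"grip": -1, "tx": -130, "ty": -35, "tz": 0, "spin": 0},
    {"grip": -1, "tx": -175, "ty": -47, "tz": 0, "spin": 0},
    {"grip": -1, "tx": -220, "ty": -60, "tz": 20, "spin": 0},
    {"grip": -1, "tx": -265, "ty": -72, "tz": 40, "spin": 0},
    {"grip": -1, "tx": -300, "ty": -82, "tz": 60, "spin": 0},
    {"grip": -1, "tx": -322, "ty": -87, "tz": 72, "spin": 0},
  ],
)

```text
time: 8.48
ee_pos: [0.571, -0.3093, 0.1159]
ee_rot: [-3.14, -0.002, 1.895]
contact_force: [0.5, 0.2, -0.4]
width: 0.0427
gripper_force: 36.0
```

Request:
play_rows(
  targets=[
    {"grip": -1, "tx": 0, "ty": 0, "tz": 0, "spin": 0},
    {"grip": -1, "tx": 0, "ty": 0, "tz": 0, "spin": 0},
    {"grip": -1, "tx": 0, "ty": 0, "tz": 0, "spin": 0},
  ],
)

```text
time: 8.85
ee_pos: [0.5726, -0.307, 0.1193]
ee_rot: [3.141, 0.0, 1.898]
contact_force: [0.9, -0.6, -1.4]
width: 0.0422
gripper_force: 36.0
```

```bash
python3 -c "
from h import *
delta([.575,-.308,.035],108.7)
cv2.imwrite('pics/w5.png',cams.get_image('wrist')[:,:,::-1])"
```

```text
d [-1.7  1.9 84.3] spin 0.001 t 8.85 p [ 0.5726 -0.307   0.1193] F [ 0.9 -0.6 -1.4] w 0.042232485730218726
```

View pics/w5.png

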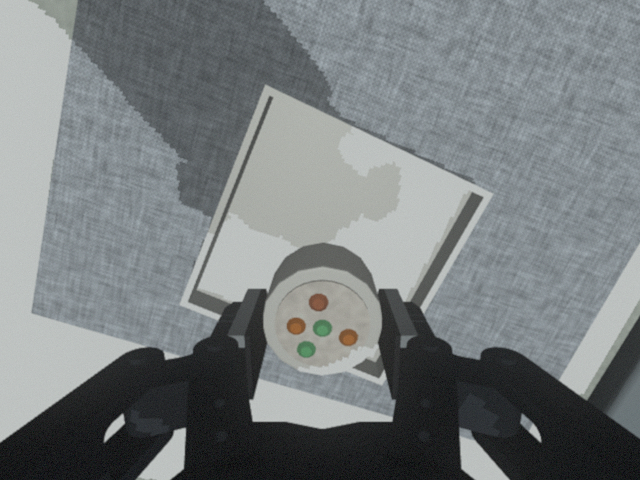

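The jar is held upright at (322,320). The tray corners centre at about (330,238), which puts the tray's centre within 7 mm of the TCP. I'll lower it.

Request:
play_rows(
  targets=[
    {"grip": -1, "tx": 2, "ty": 2, "tz": 30, "spin": 0},
    {"grip": -1, "tx": 2, "ty": 2, "tz": 55, "spin": 0},
    {"grip": -1, "tx": 2, "ty": 2, "tz": 70, "spin": 0},
    {"grip": -1, "tx": 2, "ty": 2, "tz": 78, "spin": 0},
    {"grip": -1, "tx": 2, "ty": 2, "tz": 80, "spin": 0},
    {"grip": -1, "tx": 2, "ty": 2, "tz": 80, "spin": 0},
  ],
)

```text
time: 9.65
ee_pos: [0.5738, -0.3059, 0.0391]
ee_rot: [3.141, 0.001, 1.897]
contact_force: [0.4, 0.4, -1.6]
width: 0.0424
gripper_force: 36.0
```

Request:
play_rows(
  targets=[
    {"grip": -1, "tx": 0, "ty": 0, "tz": 1, "spin": 0},
    {"grip": -1, "tx": 0, "ty": 0, "tz": 2, "spin": 0},
    {"grip": -1, "tx": 0, "ty": 0, "tz": 2, "spin": 0},
  ],
)

```text
time: 10.02
ee_pos: [0.5739, -0.306, 0.0377]
ee_rot: [3.14, 0.001, 1.897]
contact_force: [-1.1, 0.3, 5.8]
width: 0.0425
gripper_force: 36.5
```

Request:
play_rows(
  targets=[
    {"grip": -1, "tx": 0, "ty": 0, "tz": 1, "spin": 0},
    {"grip": -1, "tx": 0, "ty": 0, "tz": 1, "spin": 0},
  ],
)

```text
time: 10.28
ee_pos: [0.5739, -0.306, 0.0375]
ee_rot: [3.14, 0.002, 1.897]
contact_force: [-2.0, 1.3, 12.0]
width: 0.0427
gripper_force: 37.1
```

The jar is on the floor. I'll ease off, open and withdraw.

Request:
play_rows(
  targets=[
    {"grip": -1, "tx": 0, "ty": 0, "tz": -1, "spin": 0},
    {"grip": 0.4, "tx": 0, "ty": 0, "tz": -1, "spin": 0},
    {"grip": 0.4, "tx": 0, "ty": 0, "tz": -1, "spin": 0},
    {"grip": 0.4, "tx": 0, "ty": 0, "tz": -1, "spin": 0},
    {"grip": 0.4, "tx": 0, "ty": 0, "tz": -30, "spin": 0},
    {"grip": 0.4, "tx": 0, "ty": 0, "tz": -80, "spin": 0},
    {"grip": 0.4, "tx": 0, "ty": 0, "tz": -130, "spin": 0},
    {"grip": 0.4, "tx": 0, "ty": 0, "tz": -150, "spin": 0},
  ],
)

```text
time: 11.28
ee_pos: [0.5748, -0.3065, 0.1891]
ee_rot: [3.138, 0.004, 1.897]
contact_force: [0.7, -0.2, -0.4]
width: 0.0596
gripper_force: 0.0
```

Request:
play_rows(
  targets=[
    {"grip": 0.4, "tx": 0, "ty": 0, "tz": 0, "spin": 0},
    {"grip": 0.4, "tx": 0, "ty": 0, "tz": 0, "spin": 0},
  ],
)

```text
time: 11.52
ee_pos: [0.5725, -0.3052, 0.1839]
ee_rot: [-3.14, -0.002, 1.897]
contact_force: [-0.1, 0.9, -0.7]
width: 0.0595
gripper_force: 0.0
```

```bash
python3 -c "
from h import *
cv2.imwrite('pics/s6.png',cams.get_image('side')[:,:,::-1])"
```

```text
(no output)
```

View pics/s6.png

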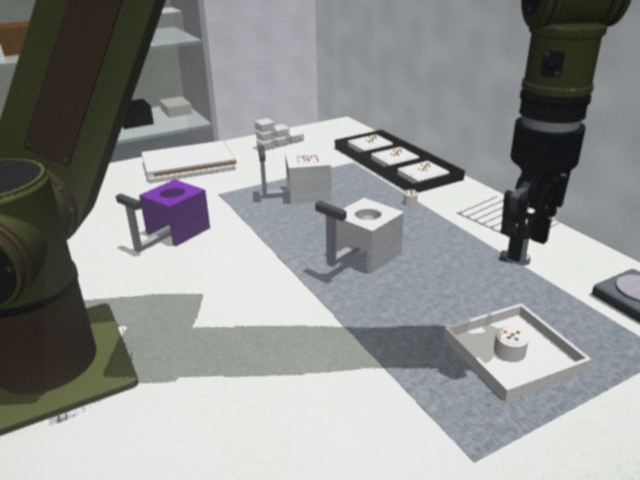

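The jar stands upright in the tray at (511,344). The round nest's handle at (331,212) is still up, the square box is untouched, and the gripper is clear.

```bash
python3 -c "
from workcell import env
print(env.job_done())"
```

```text
the job is handed in; nothing more can be done
None
```

I lifted the round nest's handle to its stop, set the jar upright on the tray's floor, left the square gem box in its nest, and handed the job in at about 11.6 s.

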